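Shut off the dispensary water tap

TASK

The water line to the dispensary tap has to be shut off before its filter is changed. Push the grey sliding cover of the valve box fully aside, then push the handle that ends in a round disc clockwise until it is fully shut, lying across its pipe, and leave the cover open. Leave the plain bar handle beside it, and the two bottles and the counting tray around the box, as they are.

Things in the scene. Friction and masses are not known exactly. Their poses are not given: they have to be found in the camera images.
- valve_box: White fixed box, 170 mm (its x) by 535 mm (its y, -262 to +273), rim 65 mm and side rails 73 mm high; origin on the counter at mid width, z up. Well under the cover: inside x -77 to +77, y -255 to 0, floor 8 mm high, two valve pivots at x +25, y -195 and -100 (either may have the disc). The +y half is a closed deck the cover slides over. A fixed tap 216 mm high stands at x +150, y +200.
- cover (a joint): How far the grey cover has been slid along the box's +y, m: starts between 0 (closed) and 0.03, at its stop 0.265 (fully aside). It slides with about 2.5 N of friction plus 5 N per m/s, stays where it is left and cannot be lifted.
- cover_end (a point): Middle of the cover's upright end face at its -y end, the face to push (towards the box's +y), 77 mm above the counter. The cover is a flat grey slab 150 mm (x) by 258 mm (y), 20 mm thick, underside 67 and top 87 mm high. Closed, this end is about flush with the box's end, with free space beyond. Two thin black lines lie on top near it. Axes are those of the box.
- disc_handle (a joint): Angle of the steel handle that ends in a disc, rad: 0 is open (pointing to the box's -x, along its pipe), 1.571 is shut at its stop (pointing to the box's +y, across the pipe); it turns clockwise seen from above. Starts between 0 and 0.3. About 0.1 N m of friction; stays where it is left.
- disc_pivot (a point): Point on the vertical axis of the disc handle's valve, at mid height of the handle, 46 mm above the counter. Axes are those of the box; it does not turn with the handle.
- disc_tip (a point): Centre of the disc at the end of that handle, 58 mm from the pivot and 46 mm above the counter. The disc is 30 mm across and 14 mm thick (40 to 54 mm high), on an arm 14 mm wide and 12 mm thick; hub 24 mm across. Its x axis points from here to the pivot and turns with the handle.
- bar_handle (a joint): Angle of the other, plain steel handle, same meaning; starts between 0 and 0.3 and is to stay where it is.
- bar_pivot (a point): Point on the axis of the plain handle's valve, 46 mm above the counter; axes of the box.
- bar_tip (a point): Point on the plain handle 58 mm from its pivot, 2 mm short of its square end, 46 mm above the counter. This handle is a straight bar 14 mm wide and 12 mm thick with no disc.
- tall_bottle: White capped jar, 64 mm across and 115 mm high, standing loose behind the deck half of the box; origin at the middle of its underside.
- small_bottle: Small amber capped jar, 44 mm across and 75 mm high, standing loose beyond the well end of the box; origin at the middle of its underside.
- count_tray: Green plastic counting tray, 130 by 190 by 22 mm, lying loose behind the well half of the box; origin at the middle of its underside.
Not all that is in view belongs to the job. What is meant by the tall_bottle is not yellow, and is the smaller of those in its own colour. Several things look just like the small_bottle: the one meant starts nearest to the robot's base.

How it is judged:
By the outcome, as a careful person would: the job done as asked, in the order asked, and still so for the second after the job is handed in, with the robot touching nothing.
It also fails if it takes over 48 s, if anything falls off the work surface, if the arm or the gripper's body presses on something with over 40 N, if the wrist force passes 120 N, or if a joint passes its speed limit or range.

ROBOT

A 6-joint arm with a two-finger parallel gripper is mounted at the origin on the work surface. World frame = base frame: x ahead of the robot, y to its left, z up, the work surface at z = 0. Lengths are in m, angles in rad, forces in N, time in s.
With the tool pointing down it reaches from about 0.25 to 0.725 m from the base axis. Payload 4 kg.
Tool frame: the origin (TCP) lies midway between the tips of the shut fingers; the grasp point (between the pads) lies 19 mm behind it; z points along the fingers, y is the direction in which the jaws open and shut (so a half turn about z gives the same grasp; the last joint's range is limited). The gripper opens to 85 mm and grips with 20 to 120 N. Pads are 22 mm wide; open, the fingers measure 114 mm over their backs; the gripper's body (76 mm by 85 mm) begins 54 mm behind the grasp point. The pads swing forward as they close: fully open they stand 13 mm farther back than shut.
Start: joints at [1.189, 0.241, 0.005, 1.335, 0, 1.571], TCP at [0.186, 0.464, 0.231] pointing down, gripper open.
Joint ranges: [-2.72, 2.72], [-1.05, 1.87], [-1.09, 1.28], [-1.99, 2.15], [-1.42, 1.44], [-3.14, 3.14]. Speed limits (rad/s): [2.79, 2.79, 3.14, 3.14, 3.14, 3.14].

INTERFACE

Orientations are given as a unit quaternion [x, y, z, w].
In Python, from workcell import bot, vision gives the robot as it stands. The module is installed in compiled form; this text tells all that it offers.
- The arm moves only by the tool send_rows, never from a script. Its argument "targets" is a list that holds one entry, the list of rows, each a list of 5 numbers: the shift along the world's x, y, z in cm, then the turn about the world's z in rad, then the finger opening in cm, from 0 to 8.54. A call has 1 to 12 rows; each row is the pose to reach, as a shift and turn from the pose commanded when the call began; what a row does not reach only later rows make up. A row lasts 1/8 s, in which the tool goes at most 62.5 mm and 10.7 degrees, less where a joint would pass 70% of its speed; a pose out of reach is approached as far as the arm can. A call with a gripper value outside its range is refused whole. The fingers move at their own pace and stop on an object; the grip force is fixed at half the most. Time passes only in rows, so rows that repeat a pose let the fingers close. It gives the time, the measured TCP pose, the force and the opening at its end, in the units of the state.
- bot.get_obs(): the state, without advancing time (a new reading comes with each control period).
- vision.camera(name): name is "scene" or "top" or "wrist"; returns the picture (420x560x3 uint8, red, green, blue); there is no depth.
- vision.get_calibration(name): a dict with "vertical_fov" (degrees; the focal length in pixels is half the picture's height over the tangent of half this angle, whatever the lens; pixels are square), "cx", "cy" (the principal point, pixels), "rvec" (rotation vector, rad) and "tvec" (3), from world to camera coordinates, as OpenCV has them; the wrist camera has in their place "T_tool_cam" (4x4, takes a point from camera to tool coordinates, whose origin is the TCP and whose axes are the flange's). Camera axes: x right, y down, z forward; pixel columns grow to the right and rows downward; lengths in m; the calibration is good to about 2 mm. A picture is of the moment at which its call begins: read the wrist's pose just before it. get_calibration takes no time and is no camera call.
- bot.job_done(): hands the job in, once; it reports no verdict.
Trained networks look in the newest picture that a camera, given by its name, has taken for a name from the list of things; names that differ only in an ending like _2 or _b are one class to them, and where a whole thing is asked for, a point or a joint stands for the part that bears it (a point fixed in the world has none). Each returns a list of dicts, best first, with "score" (0 to 1); they miss things now and then, are a little off and sometimes report something else, mostly with a low value. They report only what shows in the picture. A call takes as long as a camera call. They do not tell look-alikes from the thing itself.
- vision.boxes_of(target, camera): "uv" ([column, row] in pixels, amid what is visible of it).
The state is a dict: "clock": time; "joint_pos": joint angles; "joint_vel": joint speeds; "tau": joint torques, N m; "eef_pos": TCP position; "tool_rot": TCP orientation; "ft_force": force on the tool from outside, world axes, zero at the start; "ft_torque": the same for the moment, N m; "grip_width": finger opening in m.
Only numpy, scipy, OpenCV 4.12 (cv2) and the standard library are available. Lean on these libraries where they do the work, as an engineer would, in place of code of your own. Each camera call takes 0.05 s, during which the arm holds its last target.

## Working session

There is one attempt and no reset: what is moved stays moved. The work goes in short steps, Python scripts to look and compute and a tool call to move; the robot and the scene stay as the last step left them, time stands still between calls to the robot, and variables do not carry over. Pictures are saved under pics/ and viewed, and the job is handed in when it is done.

Besides the shell and the picture viewer there is one more tool, called as name(argument=value, ...) on one line, values as JSON. send_rows: Moves the arm, as the interface text tells. Its arguments: {"type":"object","properties":{"targets":{"type":"array"}},"required":["targets"]}

```bash
mkdir -p pics
cat > h.py <<'E'
import numpy as np, cv2
from workcell import bot, vision
def save(n,im): cv2.imwrite('pics/'+n+'.png', im[:,:,::-1])
E
python3 - <<'E'
from h import *
o=bot.get_obs(); print({k:np.round(v,3) for k,v in o.items()})
for n in ['scene','top','wrist']:
    im=vision.camera(n); save(n+'0',im); print(n,vision.get_calibration(n))
for t in ['valve_box','cover_end','disc_tip','tall_bottle','small_bottle','count_tray']:
    print(t,[(np.round(d['uv']).tolist(),round(d['score'],2)) for d in vision.boxes_of(t,'top')])
E
```

```text
{'clock': np.float64(0.0), 'joint_pos': array([ 1.189,  0.241,  0.004,  1.335, -0.   ,  1.571]), 'joint_vel': array([-0.   , -0.   ,  0.002,  0.002, -0.001,  0.001]), 'tau': array([ 1.0000e-03, -3.7232e+01,  2.5241e+01,  1.7000e-02,  0.0000e+00,
       -0.0000e+00]), 'eef_pos': array([0.186, 0.463, 0.23 ]), 'tool_rot': array([ 0.19 ,  0.982, -0.001, -0.   ]), 'ft_force': array([ 0.208, -1.346,  0.192]), 'ft_torque': array([-0.042, -0.001, -0.068]), 'grip_width': np.float64(0.085)}
scene {'vertical_fov': 49.032381739774415, 'cx': 283.010138979138, 'cy': 207.49207803762746, 'rvec': array([ 2.00634237,  1.56044739, -0.56367775]), 'tvec': array([-0.17817495, -0.41024173,  1.62361499])}
top {'vertical_fov': 49.655385536503715, 'cx': 272.97652537285444, 'cy': 205.81133963297268, 'rvec': array([ 2.12417989, -2.1463876 ,  0.15131105]), 'tvec': array([0.03703787, 0.64294322, 1.31432145])}
wrist {'vertical_fov': 58.82057868547887, 'cx': 273.84071294634117, 'cy': 209.0106393659425, 'T_tool_cam': array([[ 4.85794220e-04, -9.45752874e-01, -3.24886543e-01,
         8.37129698e-02],
       [ 9.99999639e-01,  6.85986000e-04, -5.01649546e-04,
         2.90171555e-04],
       [ 6.97304120e-04, -3.24886182e-01,  9.45752866e-01,
        -1.43462191e-01],
       [ 0.00000000e+00,  0.00000000e+00,  0.00000000e+00,
         1.00000000e+00]])}
valve_box [([254.0, 225.0], 0.82)]
cover_end [([303.0, 239.0], 0.76)]
disc_tip []
tall_bottle [([137.0, 264.0], 0.92), ([245.0, 164.0], 0.87), ([134.0, 225.0], 0.82)]
small_bottle [([392.0, 212.0], 0.74), ([386.0, 245.0], 0.73), ([243.0, 165.0], 0.73)]
count_tray [([319.0, 173.0], 0.62), ([254.0, 225.0], 0.56)]
```

View pics/top0.png

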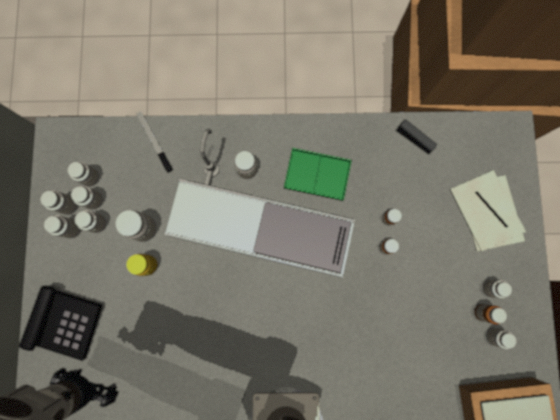

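View pics/scene0.png

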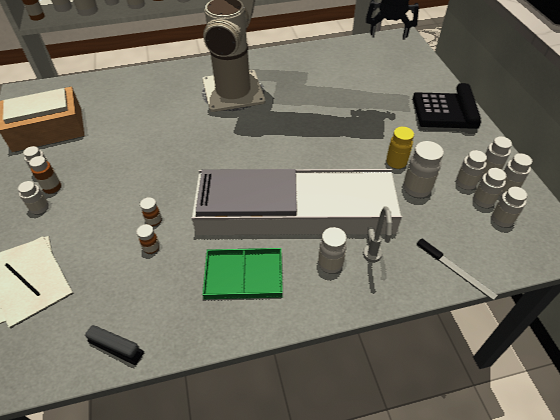

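View pics/wrist0.png

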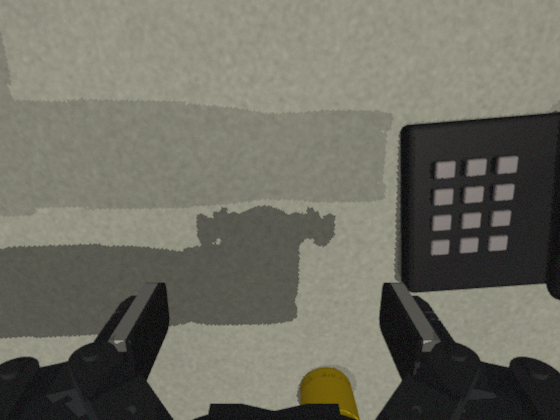

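Run:
```python
from h import *
im=cv2.imread('pics/top0.png'); c=im[165:290,155:415]
cv2.imwrite('pics/crop_top.png',cv2.resize(c,None,fx=3,fy=3,interpolation=cv2.INTER_CUBIC))
im=cv2.imread('pics/scene0.png'); c=im[155:285,130:410]
cv2.imwrite('pics/crop_scene.png',cv2.resize(c,None,fx=2.8,fy=2.8,interpolation=cv2.INTER_CUBIC))
```

```text
(no output)
```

View pics/crop_top.png

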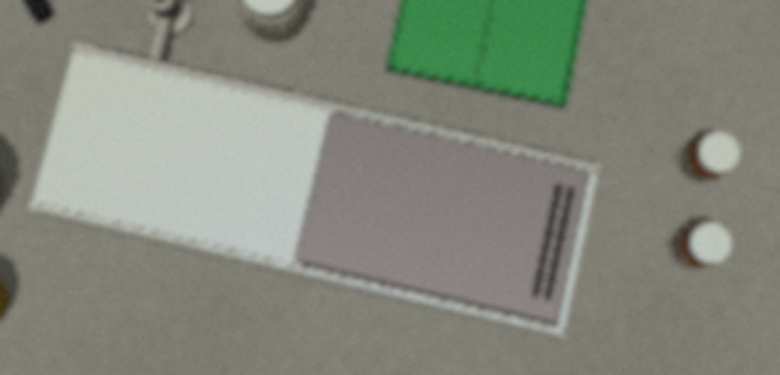

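View pics/crop_scene.png

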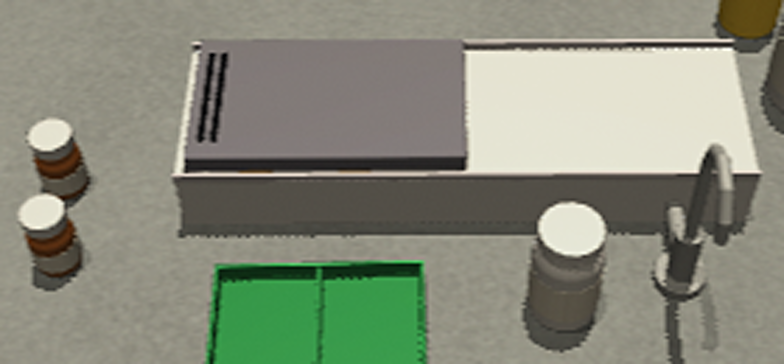

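```bash
cat >> h.py <<'E'
def proj(n,P):
    c=vision.get_calibration(n); f=210/np.tan(np.radians(c['vertical_fov']/2))
    K=np.array([[f,0,c['cx']],[0,f,c['cy']],[0,0,1]])
    return cv2.projectPoints(np.asarray(P,float).reshape(-1,1,3),c['rvec'],c['tvec'],K,None)[0][:,0]
def b2w(p,B):
    x,y,th=B; p=np.asarray(p,float).reshape(-1,3); c,s=np.cos(th),np.sin(th)
    return np.c_[x+c*p[:,0]-s*p[:,1],y+s*p[:,0]+c*p[:,1],p[:,2]]
def ray(n,uv,z):
    c=vision.get_calibration(n); f=210/np.tan(np.radians(c['vertical_fov']/2))
    R=cv2.Rodrigues(c['rvec'])[0]; o=-R.T@c['tvec']; d=R.T@np.array([(uv[0]-c['cx'])/f,(uv[1]-c['cy'])/f,1]); return o+d*(z-o[2])/d[2]
E
python3 - <<'E'
from h import *
from scipy.optimize import least_squares
r=.073
tb=np.array([(597,165),(562,333),(32,208),(75,43)])/3+[155,165]
tc=np.array([(591,170),(557,325),(298,262),(332,112)])/3+[155,165]
sb=np.array([(175,175),(757,174)])/2.8+[130,155]
sc=np.array([(185,158),(466,158),(463,41),(200,41)])/2.8+[130,155]
def model(q):
    B=q[:3];d=q[3]; y0=-.258+d-.0;y1=y0+.258
    bx=[(.085,-.262,r),(-.085,-.262,r),(-.085,.273,r),(.085,.273,r)]
    cv=[(.075,y0,.087),(-.075,y0,.087),(-.075,y1,.087),(.075,y1,.087)]
    return [proj('top',b2w(bx,B))-tb,proj('top',b2w(cv,B))-tc,
     proj('scene',b2w([bx[0],bx[3]],B))-sb, proj('scene',b2w([cv[0],cv[3],cv[2],cv[1]],B))-sc]
s=least_squares(lambda q:np.concatenate(model(q)).ravel(),[.45,.05,-.2,.01],loss='soft_l1')
print(s.x); [print(np.round(m,1).tolist()) for m in model(s.x)]
B=s.x[:3]; y0=-.258+s.x[3]
print('end',b2w([(0,y0,.077),(0,y0-.06,.077),(0,y0+.27,.077),(.025,-.195,.046),(.025,-.1,.046)],B).round(4))
for uv in [(392,212),(388.5,246),(245,162)]: print(uv, ray('top',uv,.075 if uv[0]>300 else .115).round(3))
print(ray('scene',(147,232),.075).round(3),ray('scene',(149,204),.075).round(3))
# height of cover-end top middle by triangulation
print(vision.boxes_of('cover_end','top')[:2],vision.boxes_of('cover_end','scene')[:2],vision.boxes_of('small_bottle','scene')[:3])
E
```

```text
[ 0.5751664   0.06546691 -0.2433036   0.00664368]
[[0.7, 0.1], [0.3, 1.2], [-1.7, 0.1], [-0.9, -0.1]]
[[-0.8, 0.3], [-0.3, -0.5], [-1.8, -0.5], [-0.9, -0.5]]
[[-2.3, 0.9], [0.7, 0.2]]
[[-2.1, 0.4], [-0.4, -0.1], [-0.5, -0.9], [-0.9, -0.4]]
end [[ 0.5146 -0.1785  0.077 ]
 [ 0.5002 -0.2367  0.077 ]
 [ 0.5797  0.0836  0.077 ]
 [ 0.5525 -0.1298  0.046 ]
 [ 0.5753 -0.0376  0.046 ]]
(392, 212) [ 0.617 -0.319  0.075]
(388.5, 246) [ 0.518 -0.304  0.075]
(245, 162) [0.763 0.11  0.115]
[ 0.612 -0.318  0.075] [ 0.522 -0.307  0.075]
[{'uv': [302.8, 238.7], 'score': 0.76}] [{'uv': [246.8, 190.5], 'score': 0.56}] [{'uv': [150.1, 241.7], 'score': 0.63}, {'uv': [148.4, 210.9], 'score': 0.56}]
```

send_rows(targets=[[[15,-33,0,0.14,0],[31.7,-68.6,0,0.14,0],[31.7,-68.6,0,0.14,0],[31.7,-68.6,0,0.14,0],[31.7,-68.6,0,0.14,0],[31.7,-68.6,0,0.14,0],[31.7,-68.6,0,0.14,0],[31.7,-68.6,0,0.14,0],[31.7,-68.6,0,0.14,0],[31.7,-68.6,0,0.14,0],[31.7,-68.6,0,0.14,0],[31.7,-68.6,0,0.14,0]]])

```text
clock: 2.1
eef_pos: [0.5016, -0.2189, 0.2314]
tool_rot: [0.121, 0.993, 0.0, 0.0]
ft_force: [0.4, 0.9, 0.4]
grip_width: 0.0001
```

```bash
cat >> h.py <<'E'
from scipy.spatial.transform import Rotation as Ro
def wcam():
    o=bot.get_obs(); c=vision.get_calibration('wrist'); T=np.eye(4); T[:3,:3]=Ro.from_quat(o['tool_rot']).as_matrix(); T[:3,3]=o['eef_pos']
    return T@c['T_tool_cam']
def wf():
    c=vision.get_calibration('wrist'); return 210/np.tan(np.radians(c['vertical_fov']/2)),c['cx'],c['cy']
def wproj(T,P):
    f,cx,cy=wf(); p=(np.asarray(P).reshape(-1,3)-T[:3,3])@T[:3,:3]; return np.c_[cx+f*p[:,0]/p[:,2],cy+f*p[:,1]/p[:,2]]
def wray(T,uv,z):
    f,cx,cy=wf(); d=T[:3,:3]@np.array([(uv[0]-cx)/f,(uv[1]-cy)/f,1]); return T[:3,3]+d*(z-T[2,3])/d[2]
E
python3 - <<'E'
from h import *
T=wcam(); im=vision.camera('wrist'); save('wrist1',im); np.save('T1.npy',T)
B=[.5752,.0655,-.2433]
y0=-.2514
P=b2w([(.085,-.262,.073),(-.085,-.262,.073),(.075,y0,.087),(-.075,y0,.087),(0,y0,.087)],B)
print(wproj(T,P).round(1)); print(np.round(bot.get_obs()['joint_pos'],2))
E
```

```text
[[308.2 279.1]
 [315.2  83.2]
 [322.1 277. ]
 [331.   97.6]
 [326.2 194.6]]
[-0.42  0.34  0.14  1.36 -0.   -0.17]
```

View pics/wrist1.png

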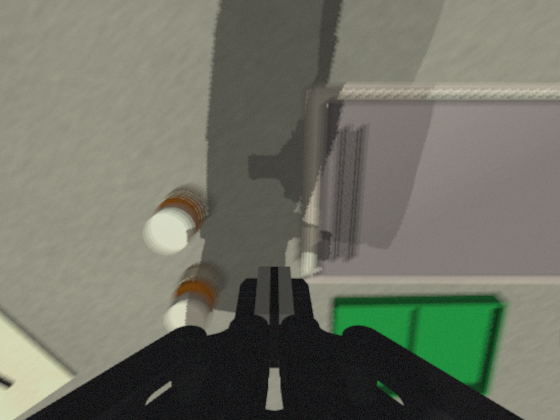

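send_rows(targets=[[[0,0,-6,0,0],[0,0,-12,0,0],[0,0,-15.7,0,0],[0,0,-15.7,0,0],[0,0,-15.7,0,0]]])

```text
clock: 2.78
eef_pos: [0.5021, -0.2172, 0.076]
tool_rot: [0.121, 0.993, -0.0, 0.001]
ft_force: [0.2, -0.8, 1.0]
grip_width: -0.0
```

send_rows(targets=[[[0.5,2.0,-0.2,0,0],[1.1,4.5,-0.2,0,0],[1.8,7.5,-0.2,0,0],[2.6,10.5,-0.2,0,0],[3.35,13.5,-0.2,0,0],[4.1,16.5,-0.2,0,0],[4.85,19.5,-0.2,0,0],[5.6,22.5,-0.2,0,0],[6.1,24.5,-0.2,0,0],[6.45,26,-0.2,0,0],[6.45,26,-0.2,0,0]]])

```text
clock: 4.15
eef_pos: [0.5655, 0.0448, 0.0726]
tool_rot: [0.12, 0.993, 0.001, 0.0]
ft_force: [-0.5, -0.0, -1.7]
grip_width: -0.0003
```

Run:
```python
from h import *
for n in ['scene','top','wrist']: save(n+'2',vision.camera(n))
a=cv2.imread('pics/scene2.png')[120:320,130:450];b=cv2.imread('pics/top2.png')[150:290,130:400]
cv2.imwrite('pics/c2a.png',cv2.resize(a,None,fx=2.5,fy=2.5,interpolation=2)); cv2.imwrite('pics/c2b.png',cv2.resize(b,None,fx=2.9,fy=2.9,interpolation=2))
```

```text
(no output)
```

View pics/c2a.png

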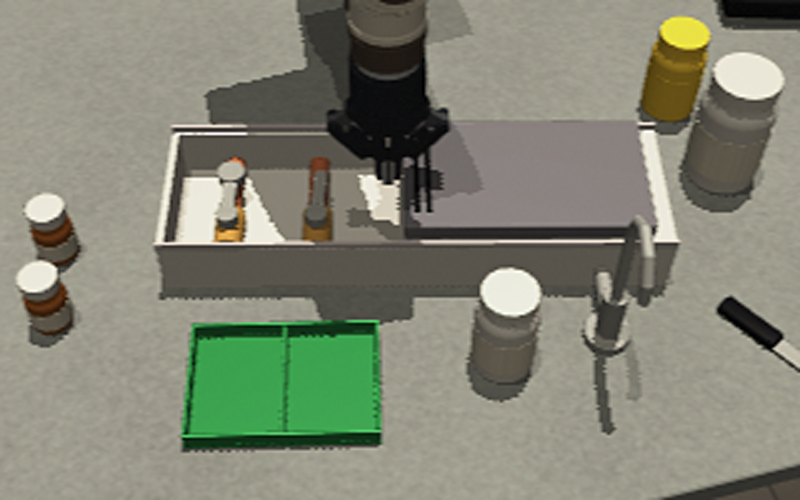

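View pics/c2b.png

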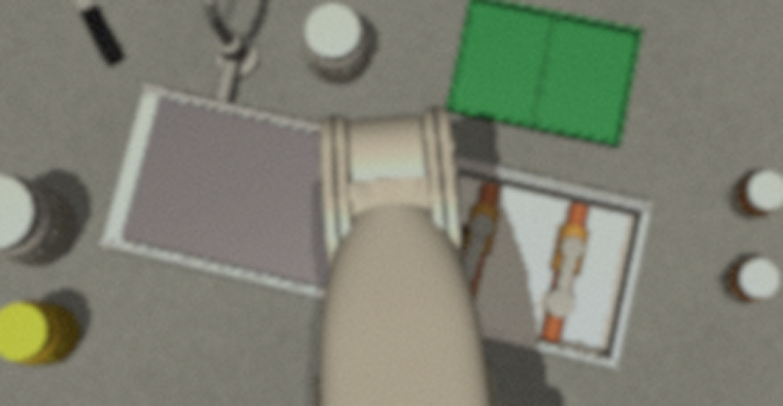

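View pics/wrist2.png

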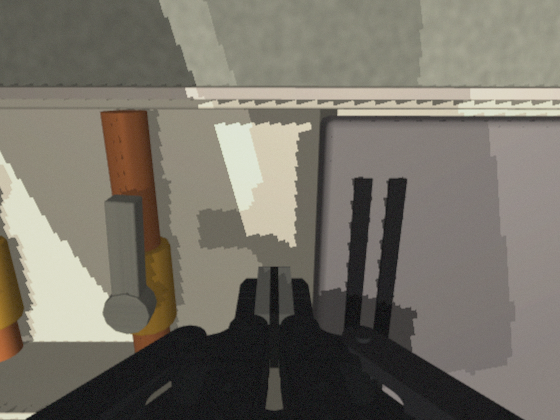

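Run:
```python
from h import *
T=wcam();B=[.5752,.0655,-.2433]
th=B[2];c,s=np.cos(th),np.sin(th)
for uv,z in [((319,250),.087),((324,160),.087)]:
    p=wray(T,uv,z); d=p[:2]-B[:2]; print(p.round(4), c*d[0]+s*d[1], -s*d[0]+c*d[1])
```

```text
[0.5463 0.0654 0.087 ] -0.027981811271108388 -0.007048370973224365
[0.513 0.074 0.087] -0.062453287576672865 -0.006711508440976427
```

send_rows(targets=[[[0.17,0.7,0,0,0],[0.27,1.1,0,0,0],[0.34,1.4,0,0,0],[0.34,1.4,0,0,0]]])

```text
clock: 4.8
eef_pos: [0.5684, 0.0574, 0.0719]
tool_rot: [0.12, 0.993, 0.0, -0.0]
ft_force: [-1.4, -1.1, -1.2]
grip_width: -0.0
```

send_rows(targets=[[[0.06,0.25,0,0,0],[0.1,0.4,0,0,0],[0.1,0.4,0,0,0]]])

```text
clock: 5.18
eef_pos: [0.5691, 0.0599, 0.072]
tool_rot: [0.121, 0.993, -0.001, -0.001]
ft_force: [-2.4, -5.5, -0.2]
grip_width: -0.0001
```

send_rows(targets=[[[0.04,0.15,0,0,0],[0.07,0.3,0,0,0],[0.07,0.3,0,0,0]]])

```text
clock: 5.55
eef_pos: [0.5691, 0.0601, 0.072]
tool_rot: [0.122, 0.993, -0.004, -0.001]
ft_force: [-4.1, -11.9, 1.5]
grip_width: -0.0001
```

send_rows(targets=[[[-0.5,-2,0,0,0],[-0.9,-3,5,0,0],[-1.1,-8,9,0,0],[-1.5,-14,13,0,0],[-1.9,-20,13,0,0],[-1.9,-22,13,0,0],[-1.9,-22,13,0,0],[-1.9,-22,13,0,0]]])

```text
clock: 6.55
eef_pos: [0.5517, -0.1552, 0.2024]
tool_rot: [0.12, 0.993, 0.001, 0.0]
ft_force: [-0.4, -0.5, 0.3]
grip_width: 0.0
```

Run:
```python
from h import *
T=wcam(); im=vision.camera('wrist'); save('wrist3',im); save('top3',vision.camera('top')); save('scene3',vision.camera('scene'));np.save('T3.npy',T)
print(bot.get_obs()['eef_pos'])
for n in ['wrist','top','scene']:
  for t in ['disc_tip','bar_tip','disc_pivot','disc_handle']: print(n,t,[(np.round(d['uv']).tolist(),round(d['score'],2)) for d in vision.boxes_of(t,n)])
B=[.5752,.0655,-.2433]
P=b2w([(.085,-.262,.073),(-.085,-.262,.073),(.025,-.195,.052),(.025,-.1,.052),(-.033,-.195,.054),(-.031,-.18,.054)],B)
print(wproj(T,P).round(1))
```

```text
[ 0.55170648 -0.15446396  0.20226076]
wrist disc_tip [([310.0, 132.0], 0.56)]
wrist bar_tip [([425.0, 154.0], 0.85)]
wrist disc_pivot [([304.0, 147.0], 0.85)]
wrist disc_handle [([305.0, 131.0], 0.69)]
top disc_tip [([324.0, 247.0], 0.44)]
top bar_tip [([216.0, 217.0], 0.24)]
top disc_pivot [([319.0, 247.0], 0.82), ([292.0, 233.0], 0.61)]
top disc_handle [([322.0, 248.0], 0.67)]
scene disc_tip [([222.0, 196.0], 0.61)]
scene bar_tip [([258.0, 202.0], 0.67)]
scene disc_pivot [([222.0, 200.0], 0.65)]
scene disc_handle [([225.0, 195.0], 0.69)]
[[221.6 260.7]
 [210.5  30.4]
 [304.1 182.7]
 [420.7 182.9]
 [306.5 109.3]
 [326.1 112.1]]
```

View pics/wrist3.png

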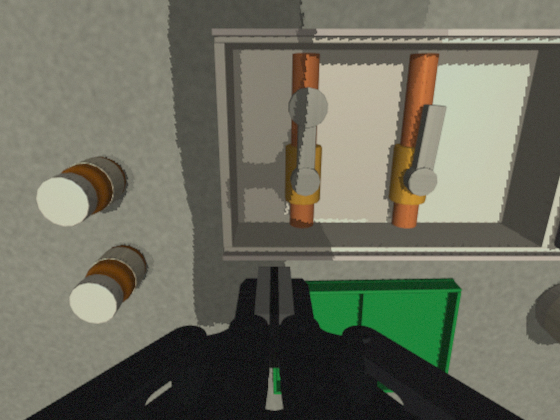

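Run:
```python
from h import *
a=cv2.imread('pics/scene3.png')[90:240,150:350]
cv2.imwrite('pics/c3a.png',cv2.resize(a,None,fx=4,fy=4,interpolation=2))
o=bot.get_obs(); R=Ro.from_quat(o['tool_rot']).as_matrix()
for dz in [0,.02,.03,.04,.05,.06,.07]:
    P=[o['eef_pos']+R@[0,y,-dz] for y in (-.06,-.03,-.015,0,.015,.03,.06)]
    print(dz,((proj('scene',P)-[150,90])*4).round().astype(int).tolist())
# triangulate disc
T=np.load('T3.npy'); f,cx,cy=wf()
Pw=np.array([[f,0,cx],[0,f,cy],[0,0,1]])@np.linalg.inv(T)[:3]
c=vision.get_calibration('scene'); fs=210/np.tan(np.radians(c['vertical_fov']/2))
Ps=np.array([[fs,0,c['cx']],[0,fs,c['cy']],[0,0,1]])@np.c_[cv2.Rodrigues(c['rvec'])[0],c['tvec']]
X=cv2.triangulatePoints(Pw,Ps,np.array([[308.],[107.]]),np.array([[222.4],[188.]]));print((X[:3]/X[3]).ravel())
```

```text
0 [[107, 309], [157, 308], [182, 308], [207, 308], [232, 308], [257, 308], [307, 308]]
0.02 [[101, 285], [151, 285], [177, 284], [202, 284], [228, 284], [253, 284], [304, 284]]
0.03 [[98, 273], [149, 272], [174, 272], [200, 272], [225, 272], [251, 272], [302, 272]]
0.04 [[94, 260], [146, 260], [172, 260], [197, 260], [223, 260], [249, 259], [301, 259]]
0.05 [[91, 248], [143, 248], [169, 247], [195, 247], [221, 247], [247, 247], [299, 247]]
0.06 [[88, 235], [140, 235], [166, 235], [192, 235], [219, 234], [245, 234], [297, 234]]
0.07 [[85, 222], [137, 222], [164, 222], [190, 222], [216, 222], [243, 221], [295, 221]]
[ 0.49483663 -0.11300456  0.05397299]
```

View pics/c3a.png

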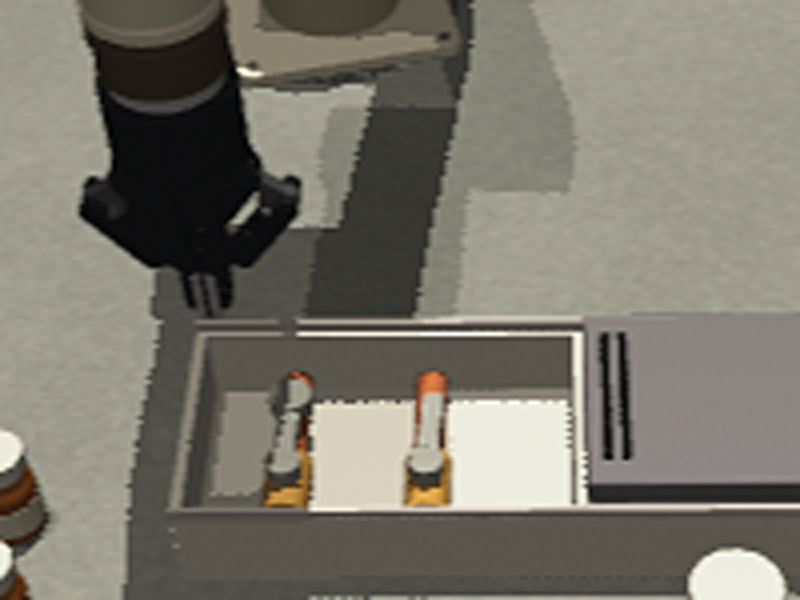

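send_rows(targets=[[[-3,0.1,-2,0,0],[-6,0.1,-8,0,0],[-6,0.1,-10,0,0],[-6,0.1,-10,0,0],[-6,0.1,-10,0,0]]])

```text
clock: 7.92
eef_pos: [0.4932, -0.1553, 0.1038]
tool_rot: [0.121, 0.993, -0.0, 0.002]
ft_force: [0.6, 0.1, 0.4]
grip_width: -0.0001
```

```bash
cat >> h.py <<'E'
B=[.5752,.0655,-.2433]
def w2b(p):
    c,s=np.cos(B[2]),np.sin(B[2]); dx,dy=p[0]-B[0],p[1]-B[1]; return np.array([c*dx+s*dy,-s*dx+c*dy])
E
python3 - <<'E'
from h import *
T=wcam(); save('wrist4',vision.camera('wrist')); save('scene4',vision.camera('scene'))
o=bot.get_obs(); print(o['eef_pos'],w2b(o['eef_pos']))
a=cv2.imread('pics/scene4.png')[110:230,170:330]
cv2.imwrite('pics/c4a.png',cv2.resize(a,None,fx=5,fy=5,interpolation=2))
E
```

```text
[ 0.49352458 -0.15534497  0.10412889] [-0.0260669  -0.23401686]
```

View pics/c4a.png

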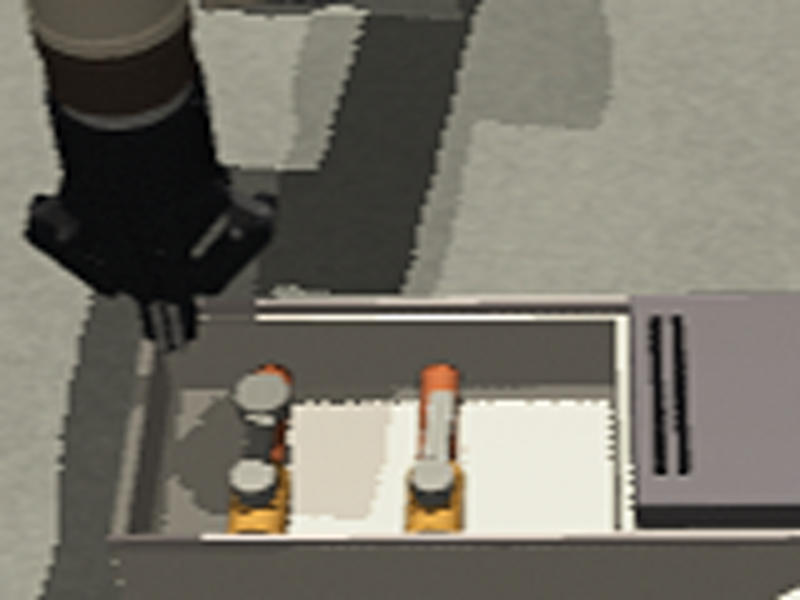

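View pics/wrist4.png

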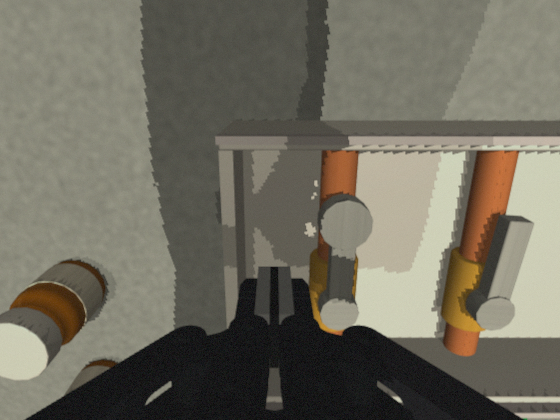

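Run:
```python
from h import *
T=wcam()
for n,uv,z in [('wall',(238,230),.065),('wall',(244,230),.065),('discL',(320,222),.054),('disc',(346,222),.054),('hub',(340,311),.054),('bartip',(515,220),.052),('barhub',(494,311),.054)]:
    print(n,w2b(wray(T,uv,z)).round(4))
```

```text
wall [-0.0351 -0.2528]
wall [-0.0351 -0.2496]
discL [-0.0355 -0.2082]
disc [-0.0355 -0.1937]
hub [ 0.0224 -0.1936]
bartip [-0.0362 -0.0987]
barhub [ 0.0221 -0.1002]
```

send_rows(targets=[[[0.1,0.35,0,0,0],[0.1,0.35,-2,0,0],[0.1,0.35,-4,0,0],[0.1,0.35,-6.4,0,0],[0.1,0.35,-6.4,0,0],[0.1,0.35,-6.4,0,0]]])

```text
clock: 8.78
eef_pos: [0.4934, -0.1514, 0.0393]
tool_rot: [0.121, 0.993, -0.0, 0.001]
ft_force: [-0.3, -0.1, 0.1]
grip_width: -0.0001
```

Run:
```python
from h import *
o=bot.get_obs(); p=o['eef_pos'];b=w2b(p); print(p,b,o['ft_force'])
piv=np.array([.0235,-.194])
for deg in [0,15,30,45,60,75,85,90]:
    a=np.radians(deg);u=np.array([-np.cos(a),np.sin(a)]);t=np.array([np.sin(a),np.cos(a)])
    q=piv+.054*u-.029*t; w=b2w([(*q,0)],B)[0]; print(deg,q.round(4),((w-p)[:2]*100).round(2))
```

```text
[ 0.49337781 -0.15143073  0.03928508] [-0.02715231 -0.23025327] [-0.33193167 -0.11859962  0.11039335]
0 [-0.0305 -0.223 ] [-0.15  0.78]
15 [-0.0362 -0.208 ] [-0.34  2.37]
30 [-0.0378 -0.1921] [-0.11  3.96]
45 [-0.0352 -0.1763] [0.52 5.43]
60 [-0.0286 -0.1617] [1.51 6.69]
75 [-0.0185 -0.1493] [2.79 7.64]
85 [-0.0101 -0.1427] [3.76 8.08]
90 [-0.0055 -0.14  ] [4.28 8.24]
```

send_rows(targets=[[[-0.15,0.8,0,0,0],[-0.35,1.6,0,0,0],[-0.35,2.4,0,0,0],[-0.25,3.2,0,0,0],[-0.1,4.0,0,0,0],[0.2,4.7,0,0,0],[0.5,5.4,0,0,0],[1.0,6.1,0,0,0],[1.5,6.7,0,0,0],[2.1,7.2,0,0,0],[2.8,7.65,0,0,0],[2.8,7.65,0,0,0]]])

```text
clock: 10.28
eef_pos: [0.5215, -0.074, 0.0383]
tool_rot: [0.12, 0.993, 0.001, 0.0]
ft_force: [0.6, -0.2, 0.3]
grip_width: 0.0001
```

Run:
```python
from h import *
T=wcam(); save('wrist5',vision.camera('wrist')); save('scene5',vision.camera('scene'))
o=bot.get_obs(); print(o['eef_pos'],w2b(o['eef_pos']))
a=cv2.imread('pics/scene5.png')[110:230,170:330]
cv2.imwrite('pics/c5a.png',cv2.resize(a,None,fx=5,fy=5,interpolation=2))
```

```text
[ 0.5212081  -0.07443049  0.03847117] [-0.01869154 -0.14881631]
```

View pics/c5a.png

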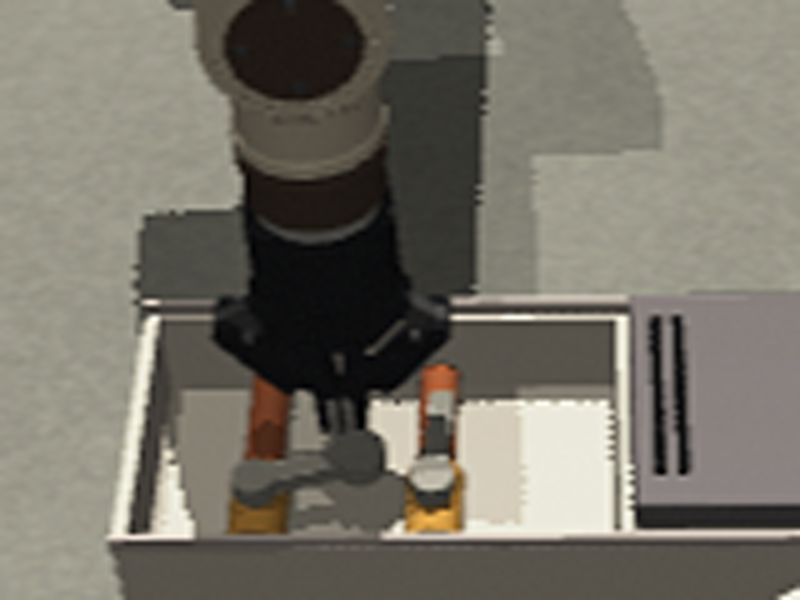

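View pics/wrist5.png

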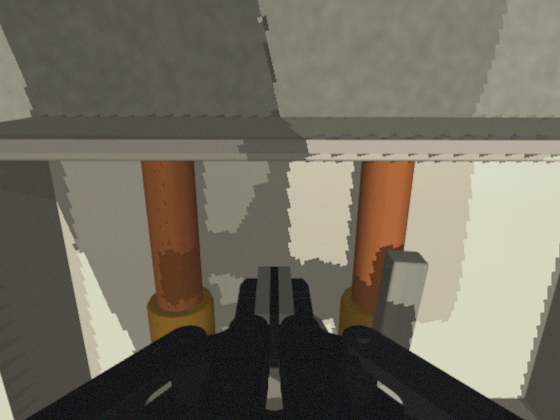

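send_rows(targets=[[[0.5,0.25,0,0,0],[1.0,0.4,0,0,0],[1.5,0.5,0,0,0],[1.5,0.5,0,0,0]]])

```text
clock: 10.88
eef_pos: [0.5364, -0.0696, 0.0383]
tool_rot: [0.12, 0.993, 0.0, 0.001]
ft_force: [-0.3, -0.5, 0.8]
grip_width: -0.0
```

send_rows(targets=[[[0.2,-0.05,0,0,0],[0.4,-0.1,0,0,0],[0.4,-0.1,0,0,0]]])

```text
clock: 11.25
eef_pos: [0.5393, -0.0703, 0.0383]
tool_rot: [0.12, 0.993, 0.0, -0.0]
ft_force: [-1.9, 3.0, 0.8]
grip_width: 0.0001
```

send_rows(targets=[[[0.15,-0.04,0,0,0],[0.3,-0.07,0,0,0],[0.3,-0.07,0,0,0]]])

```text
clock: 11.62
eef_pos: [0.5395, -0.0704, 0.0381]
tool_rot: [0.12, 0.993, 0.001, -0.003]
ft_force: [-7.6, 3.9, 5.6]
grip_width: 0.0
```

send_rows(targets=[[[-1.5,0.37,0,0,0],[-2.5,0.6,0,0,0],[-2.5,0.6,4,0,0],[-2.5,0.6,9,0,0],[-2.5,0.6,14,0,0],[1,0.6,17,0,0],[3,0.6,17,0,0],[3,0.6,17,0,0],[3,0.6,17,0,0]]])

```text
clock: 12.75
eef_pos: [0.5717, -0.0657, 0.2077]
tool_rot: [0.121, 0.993, -0.0, -0.001]
ft_force: [0.4, 0.4, -0.3]
grip_width: -0.0002
```

Run:
```python
from h import *
T=wcam(); np.save('T6.npy',T); save('wrist6',vision.camera('wrist')); save('scene6',vision.camera('scene')); save('top6',vision.camera('top'))
print(w2b(bot.get_obs()['eef_pos']),bot.get_obs()['eef_pos'])
```

```text
[ 0.02810186 -0.12812187] [ 0.57160879 -0.06561839  0.20793743]
```

View pics/wrist6.png

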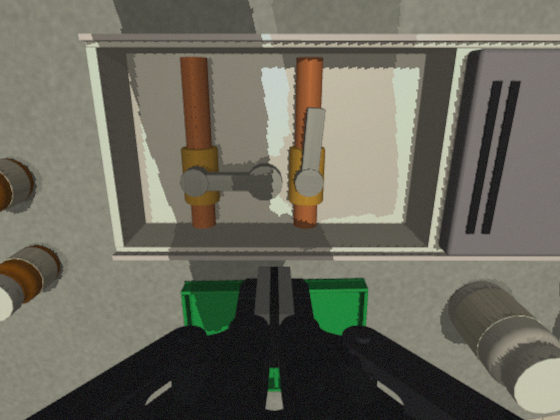

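View pics/scene6.png

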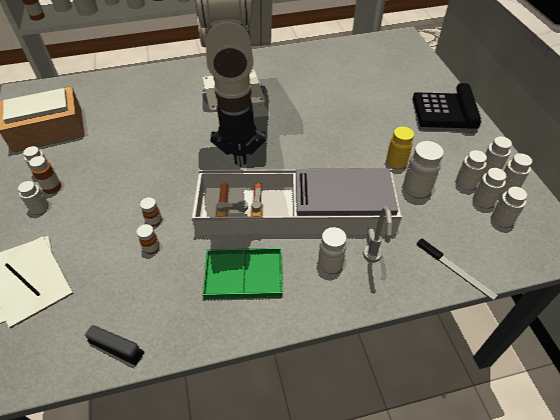

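Run:
```python
from h import *
T=np.load('T6.npy')
im=cv2.imread('pics/wrist6.png')[80:260,80:500]; cv2.imwrite('pics/c6.png',cv2.resize(im,None,fx=1.9,fy=1.9,interpolation=2))
g=lambda uv,z,T=T:w2b(wray(T,uv,z))
h,d,bh,bt=g((195,181),.054),g((265,180.5),.054),g((309,182),.054),g((316,112),.052)
print(h,d,bh,bt,'disc',np.arctan2((d-h)[1],-(d-h)[0]),'bar',np.arctan2((bt-bh)[1],-(bt-bh)[0]))
T3=np.load('T3.npy'); bh,bt=g((422.5,181),.054,T3),g((436,108),.052,T3); print('bar before',np.arctan2((bt-bh)[1],-(bt-bh)[0]))
print('cover end',g((461,100),.087),g((445,230),.087), 'well far edge',g((457,100),.065),g((434,240),.065))
```

```text
[ 0.02211255 -0.19299653] [ 0.02156733 -0.1354282 ] [ 0.02276172 -0.09923445] [-0.03298388 -0.095403  ] disc 1.5613258375519814 bar 0.06862295361833302
bar before 0.06216506973666047
cover end [-0.04370654 -0.00077507] [0.05168329 0.00267038] well far edge [-0.04273723  0.00685965] [0.06960735 0.00571158]
```

View pics/c6.png

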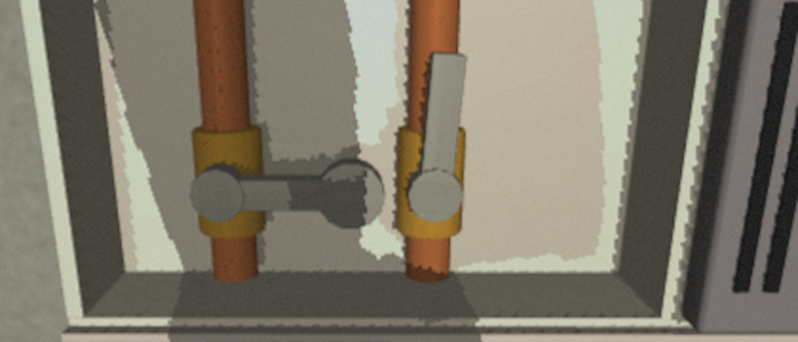

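Run:
```python
from h import *
a=cv2.imread('pics/scene0.png').astype(int);b=cv2.imread('pics/scene6.png').astype(int)
for n,(x0,x1,y0,y1) in dict(small=(135,165,195,255),tray=(200,290,250,300),tall=(315,350,225,275)).items(): print(n,np.abs(a-b)[y0:y1,x0:x1].mean().round(1))
print(bot.get_obs()['ft_force'],bot.get_obs()['clock']); bot.job_done()
```

```text
small 6.6
tray 11.2
tall 6.3
[0.05192664 0.46334775 0.02510011] 12.9
the job is handed in; nothing more can be done
```

The water line is shut off: I slid the grey cover fully aside, turned the disc handle clockwise to its stop, backed the gripper away and handed the job in at about 12.9 s.

- **Cover:** it stopped moving while the push force rose to about 12 N. Its end was then at about y ≈ 0 to +3 mm on the box (about +3 mm expected), and it was left open.
- **Disc handle:** it was on the pivot at y = -195. It measured 1.56 rad afterwards (1.571 is shut), and it did not move further under about 8 N. It now lies across its pipe.
- **Bar handle:** it measured 0.06 rad before and 0.07 rad after, so it is unchanged within measuring error.
- **Bottles and tray:** in the scene picture they stand in the same places as at the start, and the gripper never came near them. A pixel difference of the before and after pictures gave averages of 6 to 11 out of 255 around them. I put that down to noise and shadow, but had no reference value to compare against.
- **Look-alikes:** I took the small bottle to be the amber jar nearer the base and the tall bottle to be the smaller white jar behind the deck. I told them apart in the overview pictures and crops rather than one close-up of each, and touched neither.

The first fit of the box's pose was off by up to about 2 pixels. Wrist-camera views agreed with it to about 2 to 3 mm.

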